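Fetch the culture dish from under the weighted press plate

TASK

Move the petri dish that lies in the dish press onto the middle of the round window of the reading stand, and leave the press as you found it: first clear the two bottles that weigh its plate down onto the side mat, standing, then lift the plate straight up off its two dowels, keeping it level, and lay it flat on the mat with them before you fetch the dish. Once the dish is on the stand, put the plate fully back down over its dowels and stand each bottle back on the same spot of the plate where it stood at the start. Keep bottles and dish upright and do not disturb the spare dish, the beaker or the tape roll.

Things in the scene. Friction and masses are not known exactly. Their poses are not given: they have to be found in the camera images.
- plate_grip (a point): press plate: aluminium, 94 (x) x 232 (y) x 8 mm, 0.4 kg, two windows show the dish below. Upright black grip rib on its middle, 12 mm thick (x), 50 long (y), top 38 mm above the underside. Point: plate's centre, 26 mm above the underside. 10 mm holes at (34, 42) and (-34, -42) mm in its own x, y take the dowels. At the start seated on the press: underside 34, point 60 mm above the bench
- amber_center (a point): small amber reagent bottle, 48 mm diameter (body up to 76 mm), cap 30 mm diameter from 76 to 90 mm, 90 mm tall, 0.11 kg; point at its centre, 45 mm above its foot. At the start it stands on one end of the plate, about 78 mm from the middle
- white_center (a point): tall white bottle, body 66 mm diameter up to 129 mm, screw cap 41 mm diameter from 129 to 153 mm, 0.27 kg; can be gripped by the cap; point at its centre, 76.5 mm above its foot. At the start it stands on the other end of the plate, about 78 mm from the middle
- dish_center (a point): the closed petri dish in the press, 62 mm diameter, 15 mm high, 30 g; point at its centre, 7.5 mm above its foot. It lies loose on the press's round centre pad, under the plate
- press: dish press, fixed: base 100 (x) x 236 (y) x 8 mm, origin at the centre of its underside on the bench. Centre pad 48 mm across, top at 16 mm, carries the dish; end rails, top at 34 mm, 85 to 115 mm from the middle along y, carry the plate. Two steel dowels, 8 mm diameter, at (34, 42) and (-34, -42) mm: straight up to 41 mm, tapered noses ending at 49 mm above the bench
- mat: the side mat: thin grey rectangular mat 200 (x) x 260 (y) mm, 3 mm thick, fixed to the bench; origin at the centre of its underside. Empty at the start; it takes both bottles and the plate side by side, the plate's centre and the bottles' centres over the mat
- stand: reading stand: low white square housing 120 x 120 mm, fixed; a round frosted window 80 mm across with a dark rim in the middle of its top. Origin at the centre of its underside; its top, where the dish rests, is 22 mm above the bench
- spare_dish: bystander: a second petri dish, 62 mm diameter, 15 mm high, on the bench behind the work, origin at the centre of its underside; leave it alone
- beaker: bystander: small beaker, 53 mm diameter, 67 mm high, origin at the centre of its underside; leave it alone
- tape_roll: bystander: roll of tape lying flat, 75 mm diameter, 24 mm high, origin at the centre of its underside; leave it alone

How it is judged:
On the way, in this order (a step that is already met when the one before it is completed fails the run):
1. both bottles stand on the side mat, the plate still on its dowels (x of amber_center in the frame of mat between -0.1 and 0.1 m and y of amber_center in the frame of mat between -0.13 and 0.13 m and height (world z) of amber_center below 0.054 m and angle between each of amber_center, white_center's own z axis and vertical below 0.1 rad and x of white_center in the frame of mat between -0.1 and 0.1 m and y of white_center in the frame of mat between -0.13 and 0.13 m and height (world z) of white_center below 0.0855 m and horizontal distance between plate_grip and press below 0.004 m and z of plate_grip in the frame of press below 0.062 m and angle between plate_grip's own z axis and vertical below 0.03 rad and angle between the x axis of plate_grip and the x axis of press, either way round below 0.06 rad), for 0.2 s.
2. the plate lies flat on the mat, with both bottles standing there (x of plate_grip in the frame of mat between -0.1 and 0.1 m and y of plate_grip in the frame of mat between -0.13 and 0.13 m and height (world z) of plate_grip below 0.035 m and angle between plate_grip's own z axis and vertical below 0.06 rad and x of amber_center in the frame of mat between -0.1 and 0.1 m and y of amber_center in the frame of mat between -0.13 and 0.13 m and height (world z) of amber_center below 0.054 m and angle between each of amber_center, white_center's own z axis and vertical below 0.1 rad and x of white_center in the frame of mat between -0.1 and 0.1 m and y of white_center in the frame of mat between -0.13 and 0.13 m and height (world z) of white_center below 0.0855 m), for 0.2 s.
3. the dish lies in the middle of the reading stand's window, with the bottles and the plate still on the mat (horizontal distance between dish_center and stand below 0.012 m and z of dish_center in the frame of stand between 0.0255 and 0.0335 m and angle between dish_center's own z axis and vertical below 0.08 rad and x of plate_grip in the frame of mat between -0.1 and 0.1 m and y of plate_grip in the frame of mat between -0.13 and 0.13 m and height (world z) of plate_grip below 0.035 m and x of amber_center in the frame of mat between -0.1 and 0.1 m and y of amber_center in the frame of mat between -0.13 and 0.13 m and height (world z) of amber_center below 0.054 m and angle between each of amber_center, white_center's own z axis and vertical below 0.1 rad and x of white_center in the frame of mat between -0.1 and 0.1 m and y of white_center in the frame of mat between -0.13 and 0.13 m and height (world z) of white_center below 0.0855 m), for 0.2 s.
At the end, for the whole second after the job is handed in: The dish lies flat on the stand within 12 mm of the window's centre; the plate is seated level over both dowels (within 4 mm, resting on the rails to 2 mm); each bottle stands upright on the plate within 15 mm of where it stood at the start; all released and at rest (horizontal distance between dish_center and stand below 0.012 m and z of dish_center in the frame of stand between 0.0255 and 0.0335 m and angle between each of dish_center, amber_center, white_center's own z axis and vertical below 0.08 rad and horizontal distance between plate_grip and press below 0.004 m and z of plate_grip in the frame of press below 0.062 m and angle between plate_grip's own z axis and vertical below 0.03 rad and angle between the x axis of plate_grip and the x axis of press, either way round below 0.06 rad and distance of each of amber_center, white_center from where it was at the start of the episode below 0.015 m and linear speed of each of amber_bottle, white_bottle, plate, dish below 0.02 m/s); the robot touches nothing.
It fails at once if a bottle or the dish tips over (more than 35 degrees) (angle between any of amber_center, white_center, dish_center's own z axis and vertical above 0.6 rad).
It fails at once if the plate is tilted by more than 20 degrees (angle between plate_grip's own z axis and vertical above 0.35 rad).
It fails at once if the spare dish, the beaker or the tape roll is moved more than 25 mm (distance of any of spare_dish, beaker, tape_roll from where it was at the start of the episode above 0.025 m).
It also fails if it takes over 144 s, if anything falls off the work surface, if the arm or the gripper's body presses on something with over 40 N, if the wrist force passes 120 N, or if a joint passes its speed limit or range.

ROBOT

A 6-joint arm with a two-finger parallel gripper is mounted at the origin on a cart in front of the work surface, level with it; the furniture and walls round the work are solid. World frame = base frame: x ahead of the robot, y to its left, z up, the work surface at z = 0. Lengths are in m, angles in rad, forces in N, time in s.
With the tool pointing down it reaches from about 0.325 to 0.775 m from the base axis. Payload 9.3 kg.
Tool frame: the origin (TCP) lies midway between the tips of the shut fingers; the grasp point (between the pads) lies 19 mm behind it; z points along the fingers, y is the line along which they close (so a half turn about z gives the same grasp; the last joint's range is limited). The gripper opens to 85 mm and grips with 20 to 120 N. Pads are 22 mm wide; open, the fingers measure 114 mm over their backs; the gripper's body (76 mm by 85 mm) begins 54 mm behind the grasp point. The pads swing forward as they close: fully open they stand 13 mm farther back than shut.
Start: joints at [1.093, 0.259, 0.021, 1.334, 0, 1.418], TCP at [0.176, 0.521, 0.231] pointing down, gripper open.
Joint ranges: [-3.04, 3.04], [-0.91, 1.82], [-1.04, 1.36], [-1.92, 1.95], [-1.52, 1.45], [-3.14, 3.14]. Speed limits (rad/s): [2.22, 2.22, 2.79, 3.14, 3.14, 3.14].

INTERFACE

Orientations are given as a 3x3 rotation matrix whose columns are the frame's x, y, z axes.
In Python, from plant import state, get_image, job_done gives the robot as it stands.
- The arm moves only by the tool arm_command, never from a script. Its argument "targets" is text: rows parted by semicolons, each of 7 numbers parted by spaces: the turn, a rotation vector about the world's x, y, z normalised to -1 to 1, where 1 is pi/2 rad, then the shift along the world's x, y, z normalised to -1 to 1, where 1 is 50 cm, then the gripper command: -1 is shut, 1 is fully open, values between are in proportion. A call has 1 to 10 rows; each row is the pose to reach, as a shift and turn from the pose commanded when the call began; what a row does not reach only later rows make up. A row lasts 1/12 s, in which the tool goes at most 41.7 mm and 7.16 degrees, less where a joint would pass 70% of its speed; a pose out of reach is approached as far as the arm can. A call with a number of a shift or a turn outside -1 to 1 is refused whole. A call with a gripper value outside its range is refused whole. The fingers move at their own pace and stop on an object; "squeeze" is the grip in N (left out, the last holds). Time passes only in rows, so rows that repeat a pose let the fingers close. It gives the time, the measured TCP pose, the force, the opening and the grip force at its end, in the units of the state.
- state(): the state, without advancing time (a new reading comes with each control period).
- get_image(name): name is "scene" or "top"; returns a dict with "image" (420x560x3 uint8, red, green, blue), "fx", "fy", "cx", "cy" (pixels), "k1" (the pictures are not rectified: a ray, as slopes to the right and down, at radius r is drawn at 1 + k1 r^2 times it, then the intrinsics apply), "T" (4x4, takes a point from camera to world coordinates). Camera axes: x right, y up, looking along -z (the intrinsics and any distortion apply to the point x, -y, -z); pixel columns grow to the right and rows downward; lengths in m; the calibration is good to about 2 mm. A picture is of the moment at which its call begins. There is no depth.
- job_done(): hands the job in; it is judged then, once.
The state is a dict: "t": time; "qpos": joint angles; "joint_vel": joint speeds; "joint_efforts": joint torques, N m; "tcp_pos": TCP position; "tool_rot": TCP orientation; "wrist_force": force on the tool from outside, world axes, zero at the start; "ft_torque": the same for the moment, N m; "width": finger opening in m; "gripper_force": force on a finger pad.
Only numpy, scipy, OpenCV 4.12 (cv2) and the standard library are available. Lean on these libraries where they do the work, as an engineer would, in place of code of your own. Each camera call takes 0.05 s, during which the arm holds its last target. There are 200 camera calls.

## Working session

There is one attempt and no reset: what is moved stays moved. The work goes in short steps, Python scripts to look and compute and a tool call to move; the robot and the scene stay as the last step left them, time stands still between calls to the robot, and variables do not carry over. Pictures are saved under pics/ and viewed, at most 14 in all, crops included, and the job is handed in when it is done.

Besides the shell and the picture viewer there is one more tool, called after "Request:" as name(argument=value, ...) on one line, values as JSON. arm_command: Moves the arm, as the interface text tells. Its arguments: {"type":"object","properties":{"targets":{"type":"string"},"squeeze":{"type":"number"}},"required":["targets"]}

```bash
mkdir -p pics; ls; cat > h.py <<'E'
import numpy as np, cv2
from plant import state, get_image, job_done
def grab(name,fn=None):
    d=get_image(name)
    if fn: cv2.imwrite('pics/'+fn,d['image'][:,:,::-1])
    return d
def ray(d,u,v):
    K=np.array([[d['fx'],0,d['cx']],[0,d['fy'],d['cy']],[0,0,1]])
    p=cv2.undistortPoints(np.array([[[u,v]]],float),K,np.array([d['k1'],0,0,0,0.]))[0,0]
    T=np.array(d['T']);return T[:3,3],T[:3,:3]@np.array([p[0],-p[1],-1])
def onz(d,u,v,z):
    o,r=ray(d,u,v);return (o+r*(z-o[2])/r[2])[:2]
E
python3 - <<'E'
from h import *
s=state();print(s)
for n in('scene','top'):
    d=grab(n,n+'0.png');print(n,d['fx'],d['cx'],d['cy'],d['k1'],np.round(d['T'],3).tolist())
E
```

```text
pics
{'t': 0.0, 'qpos': array([ 1.09340319e+00,  2.59153653e-01,  2.07289153e-02,  1.33369468e+00,
       -1.89425683e-06,  1.41821742e+00]), 'joint_vel': array([ 9.67122380e-04, -2.34283669e-04, -6.46230995e-04, -8.68081833e-04,
       -3.89587084e-05, -7.89842841e-04]), 'joint_efforts': array([-2.21265458e-03, -5.55643773e+01,  3.44531786e+01,  1.37482097e-02,
       -2.94995489e-04, -1.00873737e-05]), 'tcp_pos': array([0.17537879, 0.52097538, 0.23067418]), 'tool_rot': array([[-9.47709966e-01,  3.19132344e-01, -6.06233669e-04],
       [ 3.19132858e-01,  9.47709257e-01, -1.17603734e-03],
       [ 1.99221706e-04, -1.30801139e-03, -9.99999125e-01]]), 'wrist_force': array([0.65377146, 0.87139548, 0.26778975]), 'ft_torque': array([ 0.00112574, -0.02209478, -0.00445569]), 'gripper_force': 0.0, 'width': 0.08554914932196539}
scene 495.611296577956 274.281425615559 210.4661721449028 0.04029862833929287 [[-0.88, 0.363, -0.306, 0.067], [-0.474, -0.655, 0.589, 0.865], [0.013, 0.663, 0.748, 1.192], [0.0, 0.0, 0.0, 1.0]]
top 429.2234735470156 287.3503148036872 205.1338477510104 -0.09478903946631358 [[0.004, 0.991, -0.133, 0.352], [-1.0, 0.003, -0.003, -0.047], [-0.002, 0.133, 0.991, 1.316], [0.0, 0.0, 0.0, 1.0]]
```

View pics/scene0.png

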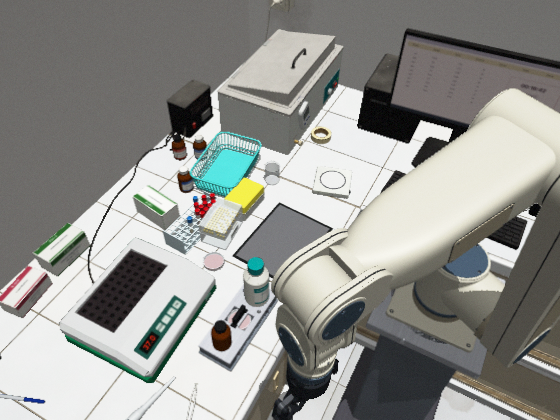

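View pics/top0.png

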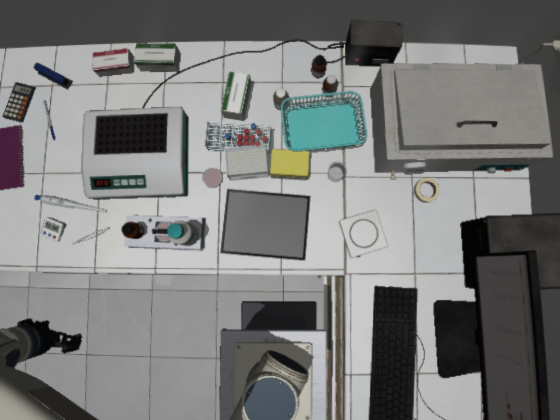

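The scene view shows the press with the amber bottle (221,335) and white bottle (256,280), the mat around (283,240) and the stand at (332,180). In the top view the amber is at (132,229), the white cap at (176,230), the mat at (266,224), the stand at (363,233), the spare dish at (212,178), the beaker at (335,172) and the tape at (427,190).

```bash
python3 - <<'E'
from h import *
d=grab('top');im=d['image'][:,:,::-1]
c1=cv2.resize(im[195:265,110:220],None,fx=7,fy=7,interpolation=cv2.INTER_CUBIC)
cv2.imwrite('pics/c1.png',c1)
s=grab('scene');c=cv2.resize(s['image'][250:370,190:290,::-1],None,fx=5,fy=5,interpolation=cv2.INTER_CUBIC);cv2.imwrite('pics/c2.png',c)
# mat and stand
hsv=cv2.cvtColor(im,cv2.COLOR_BGR2HSV)
def blobs(m,x0,x1,y0,y1,z,n):
    k=np.zeros_like(m);k[y0:y1,x0:x1]=m[y0:y1,x0:x1]
    cs=max(cv2.findContours(k,0,1)[0],key=cv2.contourArea)
    r=cv2.boxPoints(cv2.minAreaRect(cs)); P=np.array([onz(d,u,v,z) for u,v in r])
    print(n,cv2.contourArea(cs),'ctr',P.mean(0).round(4),'corners',P.round(3).tolist())
g=hsv[...,2]
blobs(((g<140)*255).astype(np.uint8),215,318,182,266,.003,'mat')
blobs(((g<120)*255).astype(np.uint8),345,382,215,255,.022,'ring')
teal=(cv2.inRange(hsv,(75,80,40),(100,255,255)))
blobs(teal,160,200,215,250,.153,'whitecap')
br=cv2.inRange(im,(0,0,0),(70,70,90))
blobs(br,115,148,215,245,.09,'ambertop')
for p in[(212,178),(335,172),(427,190)]:print(p,onz(d,*p,.02))
E
```

```text
mat 5336.5 ctr [0.4679 0.0232] corners [[0.372, 0.163], [0.59, 0.145], [0.563, -0.119], [0.347, -0.096]]
ring 1.5 ctr [ 0.4096 -0.2193] corners [[0.402, -0.218], [0.417, -0.218], [0.417, -0.221], [0.402, -0.221]]
whitecap 171.0 ctr [0.4371 0.2629] corners [[0.437, 0.292], [0.466, 0.264], [0.437, 0.234], [0.408, 0.262]]
ambertop 273.5 ctr [0.4423 0.4037] corners [[0.465, 0.438], [0.466, 0.372], [0.419, 0.37], [0.419, 0.435]]
(212, 178) [0.60962167 0.18913575]
(335, 172) [ 0.62953374 -0.1902252 ]
(427, 190) [ 0.57459458 -0.47527973]
```

View pics/c1.png

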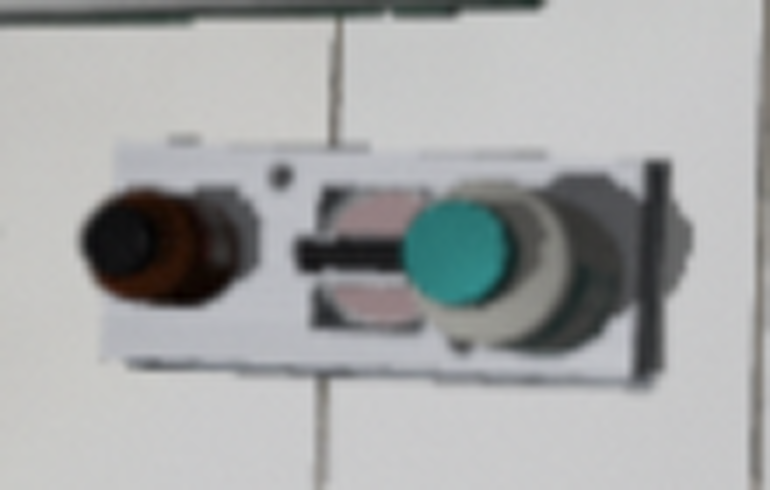

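View pics/c2.png

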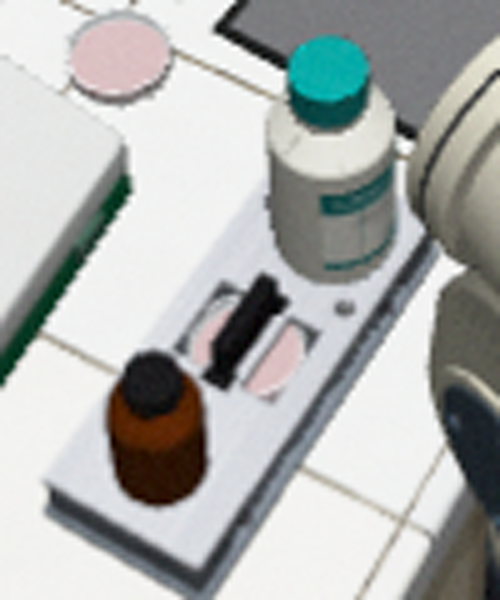

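Crop 1 shows the amber cap top at (120,243), the teal cap at (458,252), the dowel holes at (281,177) and (460,347), and the plate's corners at (117,142) and (100,360), with the rib between them. Crop 2 shows the cap tops at (154,370) and (330,68), with the near dowel at (344,308).

```bash
python3 - <<'E'
from h import *
d=grab('top');im=d['image'][:,:,::-1];s=grab('scene')
t=lambda x,y,z:onz(d,110+(x+.5)/7-.5,195+(y+.5)/7-.5,z).round(4)
q=lambda x,y,z:onz(s,190+(x+.5)/5-.5,250+(y+.5)/5-.5,z).round(4)
print('amber',t(120,243,.132),q(154,370,.132)); print('white',t(458,252,.195),q(330,68,.195))
a,b=t(281,177,.046),t(460,347,.042);print('holes',a,b,(a+b)/2,np.linalg.norm(a-b),'expect',2*np.hypot(34,42), 'yaw',np.degrees(np.arctan2(*(a-b)[::-1])-np.arctan2(42,34)))
print('hole2 scene',q(344,308,.044))
C=[t(117,142,.042),t(100,360,.042),t(645,160,.042),t(637,382,.042)];print('plate',C,np.mean(C,0))
v=C[0]-C[2]; print('yaw edges',np.degrees(np.arctan2(-v[0],v[1])),np.degrees(np.arctan2(-(C[1]-C[3])[0],(C[1]-C[3])[1])))
print('rib end left',t(300,256,.072))
g=cv2.cvtColor(im,cv2.COLOR_BGR2GRAY)
for nm,D,box,z in(('top',d,(348,378,218,250),.022),('scene',s,(315,350,168,192),.022)):
    x0,x1,y0,y1=box;G=cv2.cvtColor(D['image'],cv2.COLOR_RGB2GRAY)[y0:y1,x0:x1]
    m=(G<np.median(G)-35).astype(np.uint8); k=np.argwhere(m)[:,::-1].astype(np.float32)
    e=cv2.fitEllipse(k);print('ring',nm,len(k),e,onz(D,e[0][0]+x0,e[0][1]+y0,z))
# mat in top: approx quad
V=g.copy();m=np.zeros_like(g);m[182:266,215:318]=(V[182:266,215:318]<140)*255
c=max(cv2.findContours(m,0,1)[0],key=cv2.contourArea);P=cv2.approxPolyDP(cv2.convexHull(c),4,True)[:,0]
W=np.array([onz(d,*p,.003) for p in P]);print('mat',P.tolist(),W.round(3).tolist(),W.mean(0),np.linalg.norm(W-np.roll(W,1,0),axis=1))
E
```

```text
amber [0.4411 0.4063] [0.4422 0.4087]
white [0.4338 0.2517] [0.4326 0.2557]
holes [0.4764 0.3697] [0.4045 0.2902] [0.44045 0.32995] 0.10719076452754682 expect 108.07404868885037 yaw -3.1352759628822646
hole2 scene [0.4055 0.2928]
plate [array([0.4916, 0.4444]), array([0.3974, 0.4472]), array([0.4849, 0.2128]), array([0.3902, 0.2136])] [0.441025 0.3295  ]
yaw edges -1.6570582320355252 -1.7654069084620756
rib end left [0.4407 0.3516]
ring top 158 ((15.157530784606934, 15.19316577911377), (27.567413330078125, 28.343122482299805), 34.058189392089844) [ 0.44078169 -0.27330468]
ring scene 103 ((15.806163787841797, 12.742975234985352), (20.816335678100586, 31.448381423950195), 88.6922607421875) [ 0.44302181 -0.26266808]
mat [[310, 196], [304, 259], [281, 265], [220, 252], [227, 189], [281, 187]] [[0.557, -0.114], [0.363, -0.095], [0.345, -0.025], [0.383, 0.162], [0.578, 0.144], [0.585, -0.024]] [0.46852329 0.0081324 ] [0.09422321 0.19479492 0.07222371 0.19047898 0.1958928  0.16810671]
```

Press centre is about (0.441, 0.330) with yaw about -2.3°. The mat centre is about (0.470, 0.024). I'll go above the white bottle first.

Request:
arm_command(targets="0 0 -0.819 0.1 -0.1 0.24 1;0 0 -0.819 0.515 -0.535 0.24 1;0 0 -0.819 0.515 -0.535 0.24 1;0 0 -0.819 0.515 -0.535 0.24 1;0 0 -0.819 0.515 -0.535 0.24 1;0 0 -0.819 0.515 -0.535 0.24 1;0 0 -0.819 0.515 -0.535 0.24 1;0 0 -0.819 0.515 -0.535 0.24 1;0 0 -0.819 0.515 -0.535 0.24 1;0 0 -0.819 0.515 -0.535 0.24 1", squeeze=40)

```text
t: 1.13
tcp_pos: [0.435, 0.2511, 0.3521]
tool_rot: [[0.012, 1.0, 0.001], [1.0, -0.012, -0.0], [-0.0, 0.001, -1.0]]
wrist_force: [-0.1, 0.9, 0.5]
width: 0.0855
gripper_force: 0.0
```

Request:
arm_command(targets="0 0 0 0 0 0 1;0 0 0 0 0 0 1;0 0 0 0 0 0 1")

```text
t: 1.38
tcp_pos: [0.4328, 0.2538, 0.351]
tool_rot: [[0.003, 1.0, -0.001], [1.0, -0.003, 0.0], [0.0, -0.001, -1.0]]
wrist_force: [0.2, -0.4, 0.2]
width: 0.0853
gripper_force: 0.0
```

Request:
arm_command(targets="0 0 -0.023 0 0 -0.08 1;0 0 -0.023 0 0 -0.16 1;0 0 -0.023 0 0 -0.24 1;0 0 -0.023 0 0 -0.3 1;0 0 -0.023 0 0 -0.33 1;0 0 -0.023 0 0 -0.35 1;0 0 -0.023 0 0 -0.362 1;0 0 -0.023 0 0 -0.362 1")

```text
t: 2.05
tcp_pos: [0.4324, 0.2543, 0.1699]
tool_rot: [[0.038, 0.999, -0.001], [0.999, -0.038, -0.0], [-0.0, -0.001, -1.0]]
wrist_force: [-0.3, 0.5, 0.2]
width: 0.0857
gripper_force: 0.0
```

```bash
python3 - <<'E'
from h import *
s=state();print(s['tcp_pos'],s['wrist_force'])
d=grab('scene');a=cv2.resize(d['image'][210:370,180:290,::-1],None,fx=3.6,fy=3.6,interpolation=2)
d=grab('top');b=cv2.resize(d['image'][190:270,110:220,::-1],None,fx=3.6,fy=3.6,interpolation=2)
o=np.zeros((576,792,3),np.uint8);o[:,:396]=a;o[:288,396:]=b;cv2.imwrite('pics/c3.png',o)
E
```

```text
[0.43238498 0.25429738 0.16985239] [-0.3171561   0.47828798  0.18171397]
```

View pics/c3.png

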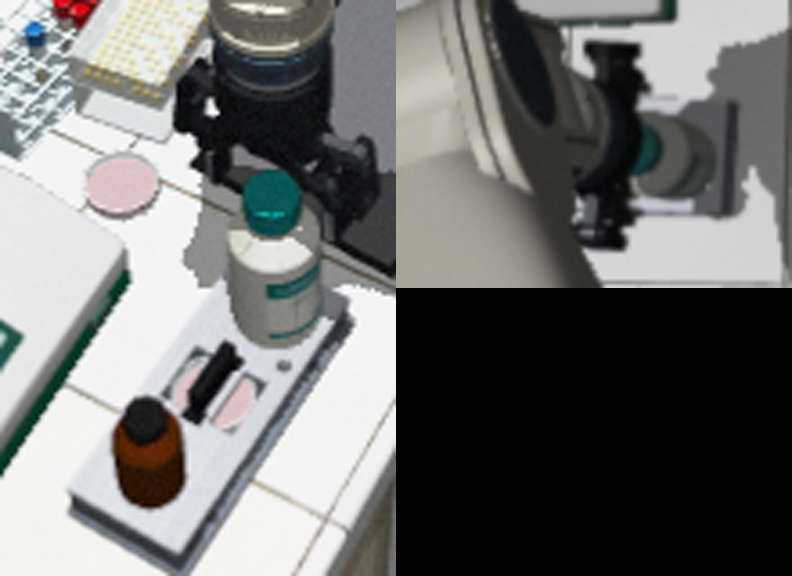

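The crop shows the fingers either side of the teal cap (cap at (272,200) between the fingers at (205,150) and (350,210)). I'll close.

Request:
arm_command(targets="0 0 0 0 0 0 0.1;0 0 0 0 0 0 -0.3;0 0 0 0 0 0 -0.5;0 0 0 0 0 0 -0.5;0 0 0 0 0 0 -0.5;0 0 0 0 0 0 -0.5;0 0 0 0 0 0 -0.5;0 0 0 0 0 0 -0.5", squeeze=40)

```text
t: 2.82
tcp_pos: [0.4335, 0.2538, 0.171]
tool_rot: [[0.04, 0.999, 0.001], [0.999, -0.04, 0.0], [0.0, 0.001, -1.0]]
wrist_force: [-0.4, -0.8, 5.6]
width: 0.0402
gripper_force: 40.1
```

Request:
arm_command(targets="0 0 0 0 0 0.04 -0.5;0 0 0 0 0 0.1 -0.5;0 0 0 0 0 0.15 -0.5;0 0 0 0 0 0.15 -0.5")

```text
t: 3.15
tcp_pos: [0.4343, 0.2542, 0.2495]
tool_rot: [[0.04, 0.999, 0.006], [0.999, -0.04, 0.002], [0.002, 0.005, -1.0]]
wrist_force: [0.6, -0.0, -3.0]
width: 0.04
gripper_force: 41.9
```

Request:
arm_command(targets="0 0 0 0.02 -0.05 0 -0.5;0 0 0 0.05 -0.13 0 -0.5;0 0 0 0.07 -0.21 0 -0.5;0 0 0 0.09 -0.29 0 -0.5;0 0 0 0.11 -0.37 0 -0.5;0 0 0 0.13 -0.45 0 -0.5;0 0 0 0.15 -0.52 0 -0.5;0 0 0 0.163 -0.57 0 -0.5;0 0 0 0.163 -0.59 0 -0.5;0 0 0 0.163 -0.59 0 -0.5")

```text
t: 3.98
tcp_pos: [0.5144, -0.0434, 0.244]
tool_rot: [[0.043, 0.999, -0.002], [0.999, -0.043, 0.0], [0.0, -0.002, -1.0]]
wrist_force: [0.1, 1.4, -2.7]
width: 0.0399
gripper_force: 41.7
```

Request:
arm_command(targets="0 0 0 0 0 -0.05 -0.5;0 0 0 0 0 -0.11 -0.5;0 0 0 0 0 -0.16 -0.5;0 0 0 0 0 -0.19 -0.5;0 0 0 0 0 -0.21 -0.5;0 0 0 0 0 -0.222 -0.5;0 0 0 0 0 -0.226 -0.5;0 0 0 0 0 -0.226 -0.5")

```text
t: 4.65
tcp_pos: [0.5146, -0.0409, 0.1327]
tool_rot: [[0.04, 0.999, 0.0], [0.999, -0.04, -0.0], [-0.0, 0.0, -1.0]]
wrist_force: [0.7, -0.3, -1.9]
width: 0.04
gripper_force: 41.8
```

Request:
arm_command(targets="0 0 0 0 0 -0.003 -0.5;0 0 0 0 0 -0.005 -0.5;0 0 0 0 0 -0.005 -0.5;0 0 0 0 0 -0.005 -0.5")

```text
t: 4.98
tcp_pos: [0.5155, -0.0416, 0.1319]
tool_rot: [[0.04, 0.999, 0.004], [0.999, -0.04, -0.001], [-0.001, 0.004, -1.0]]
wrist_force: [-2.6, 0.1, 10.3]
width: 0.0398
gripper_force: 43.0
```

Request:
arm_command(targets="0 0 0 0 0 0.003 -0.2;0 0 0 0 0 0.004 0.4;0 0 0 0 0 0.004 1;0 0 0 0 0 0.004 1;0 0 0 0 0 0.004 1;0 0 0 0 0 0.02 1;0 0 0 0 0 0.06 1;0 0 0 0 0 0.12 1;0 0 0 0 0 0.2 1;0 0 0 0 0 0.24 1")

```text
t: 5.82
tcp_pos: [0.5151, -0.0414, 0.2542]
tool_rot: [[0.04, 0.999, 0.004], [0.999, -0.04, -0.001], [-0.001, 0.004, -1.0]]
wrist_force: [0.3, -0.1, 0.3]
width: 0.0853
gripper_force: 0.0
```

```bash
python3 - <<'E'
from h import *
s=state();print(s['tcp_pos'],s['wrist_force'],s['width'])
d=grab('top','top1.png')
im=d['image'][:,:,::-1]
hsv=cv2.cvtColor(im,cv2.COLOR_BGR2HSV)
d2=grab('scene','scene1.png')
E
```

```text
[ 0.51506957 -0.04136217  0.2542444 ] [ 0.33139149 -0.08283454  0.25764145] 0.08528174981160316
```

View pics/scene1.png

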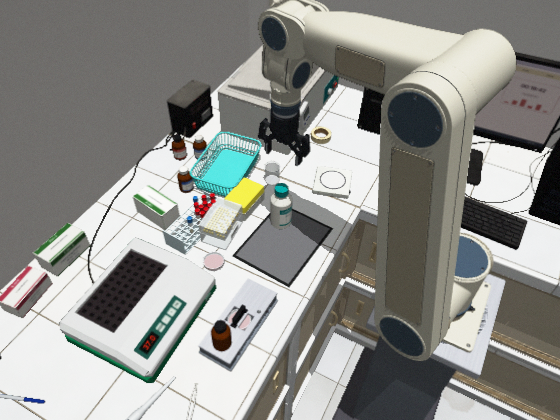

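The white bottle stands on the far right of the mat (281,210). The amber bottle is still on the plate at (221,335).

Request:
arm_command(targets="0 0 0 -0.147 0.898 0 1;0 0 0 -0.147 0.898 0 1;0 0 0 -0.147 0.898 0 1;0 0 0 -0.147 0.898 0 1;0 0 0 -0.147 0.898 0 1;0 0 0 -0.147 0.898 0 1;0 0 0 -0.147 0.898 0 1;0 0 0 -0.147 0.898 0 1;0 0 0 -0.147 0.898 0 1;0 0 0 -0.147 0.898 0 1")

```text
t: 6.75
tcp_pos: [0.4462, 0.3719, 0.2496]
tool_rot: [[0.04, 0.999, -0.0], [0.999, -0.04, -0.0], [-0.0, -0.0, -1.0]]
wrist_force: [1.2, -0.0, 0.6]
width: 0.0857
gripper_force: 0.0
```

Request:
arm_command(targets="0 0 0 0 0.028 0 1;0 0 0 0 0.028 0 1;0 0 0 0 0.028 0 1;0 0 0 0 0.028 0 1")

```text
t: 7.08
tcp_pos: [0.4472, 0.3831, 0.2495]
tool_rot: [[0.04, 0.999, -0.001], [0.999, -0.04, -0.001], [-0.001, -0.001, -1.0]]
wrist_force: [0.6, -0.2, -0.1]
width: 0.0854
gripper_force: 0.0
```

Request:
arm_command(targets="0 0 0 -0.011 0.049 0 1;0 0 0 -0.011 0.049 -0.06 1;0 0 0 -0.011 0.049 -0.13 1;0 0 0 -0.011 0.049 -0.2 1;0 0 0 -0.011 0.049 -0.26 1;0 0 0 -0.011 0.049 -0.31 1;0 0 0 -0.011 0.049 -0.34 1;0 0 0 -0.011 0.049 -0.355 1;0 0 0 -0.011 0.049 -0.355 1;0 0 0 -0.011 0.049 -0.355 1")

```text
t: 7.92
tcp_pos: [0.4424, 0.4078, 0.0731]
tool_rot: [[0.041, 0.999, 0.0], [0.999, -0.041, 0.0], [0.0, 0.0, -1.0]]
wrist_force: [-0.4, 0.4, 1.3]
width: 0.0854
gripper_force: 0.0
```

Request:
arm_command(targets="0 0 0 0 0 0 0.3;0 0 0 0 0 0 0;0 0 0 0 0 0 -0.3;0 0 0 0 0 0 -0.3;0 0 0 0 0 0 -0.3;0 0 0 0 0 0 -0.3;0 0 0 0 0 0 -0.3;0 0 0 0 0 0 -0.3", squeeze=35)

```text
t: 8.58
tcp_pos: [0.4422, 0.4088, 0.0735]
tool_rot: [[0.04, 0.999, 0.002], [0.999, -0.04, 0.001], [0.001, 0.002, -1.0]]
wrist_force: [-0.5, -1.4, 5.4]
width: 0.0464
gripper_force: 35.2
```

Request:
arm_command(targets="0 0 0 0 0 0.04 -0.3;0 0 0 0 0 0.1 -0.3;0 0 0 0 0 0.14 -0.3;0 0 0 0 0 0.14 -0.3")

```text
t: 8.92
tcp_pos: [0.4432, 0.4096, 0.147]
tool_rot: [[0.04, 0.999, 0.006], [0.999, -0.04, 0.004], [0.004, 0.006, -1.0]]
wrist_force: [0.3, -0.2, -0.8]
width: 0.0466
gripper_force: 36.4
```

Request:
arm_command(targets="0 0 0 0.02 -0.05 0 -0.3;0 0 0 0.05 -0.13 0 -0.3;0 0 0 0.07 -0.21 0 -0.3;0 0 0 0.09 -0.29 0 -0.3;0 0 0 0.11 -0.37 0 -0.3;0 0 0 0.13 -0.45 0 -0.3;0 0 0 0.15 -0.53 0 -0.3;0 0 0 0.163 -0.6 0 -0.3;0 0 0 0.167 -0.65 0 -0.3;0 0 0 0.167 -0.66 0 -0.3")

```text
t: 9.75
tcp_pos: [0.5255, 0.0748, 0.1419]
tool_rot: [[0.044, 0.999, -0.0], [0.999, -0.044, -0.001], [-0.001, -0.0, -1.0]]
wrist_force: [-0.2, 0.5, -0.5]
width: 0.0465
gripper_force: 36.4
```

Request:
arm_command(targets="0 0 0 0 0 -0.05 -0.3;0 0 0 0 0 -0.11 -0.3;0 0 0 0 0 -0.16 -0.3;0 0 0 0 0 -0.19 -0.3;0 0 0 0 0 -0.205 -0.3;0 0 0 0 0 -0.213 -0.3;0 0 0 0 0 -0.217 -0.3;0 0 0 0 0 -0.22 -0.3;0 0 0 0 0 -0.22 -0.3")

```text
t: 10.5
tcp_pos: [0.5248, 0.0787, 0.0343]
tool_rot: [[0.04, 0.999, 0.001], [0.999, -0.04, -0.0], [-0.0, 0.001, -1.0]]
wrist_force: [-8.6, -0.3, 15.3]
width: 0.0467
gripper_force: 37.3
```

Request:
arm_command(targets="0 0 0 0 0 0.002 0;0 0 0 0 0 0.003 0.5;0 0 0 0 0 0.003 1;0 0 0 0 0 0.003 1;0 0 0 0 0 0.003 1;0 0 0 0 0 0.05 1;0 0 0 0 0 0.12 1;0 0 0 0 0 0.2 1;0 0 0 0 0 0.24 1;0 0 0 0 0 0.24 1")

```text
t: 11.33
tcp_pos: [0.5274, 0.0785, 0.1571]
tool_rot: [[0.04, 0.999, 0.008], [0.999, -0.04, -0.0], [0.0, 0.008, -1.0]]
wrist_force: [-0.4, 0.7, 0.2]
width: 0.0852
gripper_force: 0.0
```

Request:
arm_command(targets="0 0 0 -0.168 0.502 0.06 0;0 0 0 -0.168 0.502 0.06 0;0 0 0 -0.168 0.502 0.06 0;0 0 0 -0.168 0.502 0.06 0;0 0 0 -0.168 0.502 0.06 0;0 0 0 -0.168 0.502 0.06 0;0 0 0 -0.168 0.502 0.06 0;0 0 0 -0.168 0.502 0.06 0;0 0 0 -0.168 0.502 0.06 0;0 0 0 -0.168 0.502 0.06 0")

```text
t: 12.17
tcp_pos: [0.4412, 0.329, 0.1817]
tool_rot: [[0.04, 0.999, -0.001], [0.999, -0.04, -0.001], [-0.001, -0.001, -1.0]]
wrist_force: [0.2, -0.6, 0.4]
width: 0.0424
gripper_force: 0.0
```

```bash
python3 - <<'E'
from h import *
s=state();print(s['tcp_pos'],s['wrist_force'],s['width'])
d=grab('scene');a=cv2.resize(d['image'][180:380,180:340,::-1],None,fx=3,fy=3,interpolation=2)
d=grab('top');b=cv2.resize(d['image'][170:270,110:218,::-1],None,fx=2.9,fy=2.9,interpolation=2)
c=cv2.resize(d['image'][170:270,215:323,::-1],None,fx=2.9,fy=2.9,interpolation=2)
o=np.zeros((600,794,3),np.uint8);o[:,:480]=a;o[:290,480:793]=b;o[300:590,480:793]=c;cv2.imwrite('pics/c4.png',o)
E
```

```text
[0.44116043 0.32897944 0.18170019] [ 0.22751939 -0.56302495  0.35215768] 0.04240391165446602
```

View pics/c4.png

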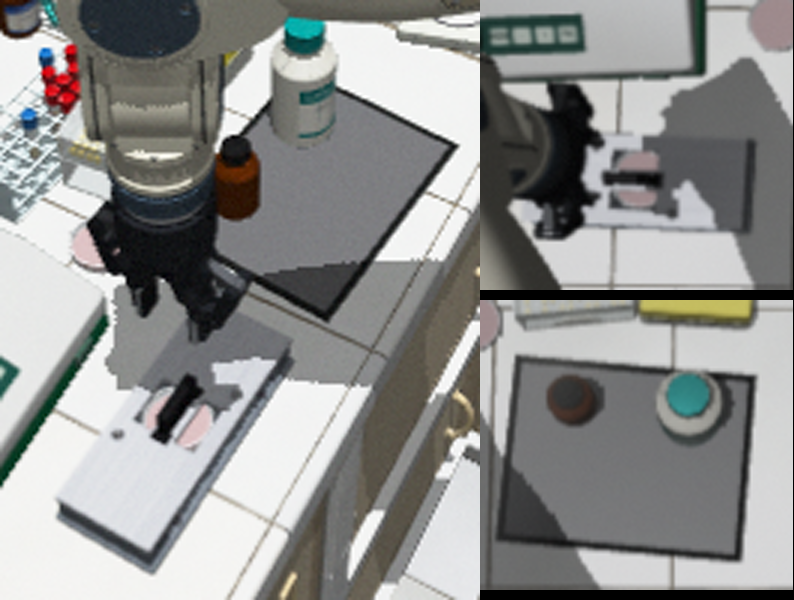

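Both bottles stand on the mat (amber (238,175), white (305,95)). The rib is below the gripper at (178,405). I'll descend onto the rib.

Request:
arm_command(targets="0 0 0 0 0.001 -0.06 0;0 0 0 0 0.001 -0.12 0;0 0 0 0 0.001 -0.18 0;0 0 0 0 0.001 -0.22 0;0 0 0 0 0.001 -0.25 0;0 0 0 0 0.001 -0.264 0;0 0 0 0 0.001 -0.27 0;0 0 0 0 0.001 -0.27 0;0 0 0 0 0.001 -0.27 0")

```text
t: 13.02
tcp_pos: [0.4419, 0.3299, 0.0481]
tool_rot: [[0.041, 0.999, 0.001], [0.999, -0.041, 0.001], [0.001, 0.001, -1.0]]
wrist_force: [0.2, 0.2, -0.2]
width: 0.0424
gripper_force: 0.0
```

Request:
arm_command(targets="0 0 0 0 0 0 -0.4;0 0 0 0 0 0 -0.6;0 0 0 0 0 0 -0.7;0 0 0 0 0 0 -0.8;0 0 0 0 0 0 -1;0 0 0 0 0 0 -1;0 0 0 0 0 0 -1;0 0 0 0 0 0 -1", squeeze=60)

```text
t: 13.68
tcp_pos: [0.4419, 0.3302, 0.0482]
tool_rot: [[0.04, 0.999, 0.002], [0.999, -0.04, 0.001], [0.001, 0.002, -1.0]]
wrist_force: [0.8, -1.2, 6.5]
width: 0.011
gripper_force: 59.6
```

Request:
arm_command(targets="0 0 0 0 0 0.008 -1;0 0 0 0 0 0.016 -1;0 0 0 0 0 0.024 -1;0 0 0 0 0 0.034 -1;0 0 0 0 0 0.05 -1;0 0 0 0 0 0.08 -1;0 0 0 0 0 0.12 -1;0 0 0 0 0 0.16 -1;0 0 0 0 0 0.18 -1;0 0 0 0 0 0.18 -1")

```text
t: 14.52
tcp_pos: [0.4421, 0.3305, 0.1399]
tool_rot: [[0.04, 0.999, 0.004], [0.999, -0.04, 0.002], [0.002, 0.004, -1.0]]
wrist_force: [1.0, 0.7, -4.4]
width: 0.0109
gripper_force: 59.0
```

Request:
arm_command(targets="0 0 0 0 -0.04 0 -1;0 0 0 -0.01 -0.1 0 -1;0 0 0 -0.015 -0.17 0 -1;0 0 0 -0.02 -0.25 0 -1;0 0 0 -0.03 -0.33 0 -1;0 0 0 -0.035 -0.41 0 -1;0 0 0 -0.04 -0.49 0 -1;0 0 0 -0.04 -0.55 0 -1;0 0 0 -0.04 -0.59 0 -1;0 0 0 -0.04 -0.6 0 -1")

```text
t: 15.35
tcp_pos: [0.4207, 0.0273, 0.1365]
tool_rot: [[0.043, 0.999, -0.001], [0.999, -0.043, -0.001], [-0.001, -0.001, -1.0]]
wrist_force: [-0.7, 0.3, -4.1]
width: 0.0109
gripper_force: 58.8
```

Request:
arm_command(targets="0 0 0 0 0 -0.05 -1;0 0 0 0 0 -0.11 -1;0 0 0 0 0 -0.16 -1;0 0 0 0 0 -0.2 -1;0 0 0 0 0 -0.22 -1;0 0 0 0 0 -0.23 -1;0 0 0 0 0 -0.235 -1;0 0 0 0 0 -0.235 -1")

```text
t: 16.02
tcp_pos: [0.4211, 0.0302, 0.0195]
tool_rot: [[0.04, 0.999, -0.001], [0.999, -0.04, 0.0], [0.0, -0.001, -1.0]]
wrist_force: [-0.0, -0.5, -3.6]
width: 0.0105
gripper_force: 58.9
```

Request:
arm_command(targets="0 0 0 0 0 -0.003 -1;0 0 0 0 0 -0.006 -1;0 0 0 0 0 -0.007 -1;0 0 0 0 0 -0.008 -1;0 0 0 0 0 -0.008 -1")

```text
t: 16.43
tcp_pos: [0.4218, 0.03, 0.0172]
tool_rot: [[0.04, 0.999, 0.002], [0.999, -0.04, -0.0], [-0.0, 0.002, -1.0]]
wrist_force: [-4.6, 1.0, 11.9]
width: 0.0108
gripper_force: 61.5
```

Request:
arm_command(targets="0 0 0 0 0 0 -0.7;0 0 0 0 0 0 -0.3;0 0 0 0 0 0 0;0 0 0 0 0 0 0;0 0 0 0 0 0.03 0;0 0 0 0 0 0.1 0;0 0 0 0 0 0.18 0.5;0 0 0 0 0 0.26 1;0 0 0 0 0 0.3 1;0 0 0 0 0 0.3 1")

```text
t: 17.27
tcp_pos: [0.4234, 0.0297, 0.1703]
tool_rot: [[0.04, 0.999, 0.008], [0.999, -0.04, -0.001], [-0.001, 0.008, -1.0]]
wrist_force: [0.7, 0.0, 0.7]
width: 0.0849
gripper_force: 0.0
```

```bash
python3 - <<'E'
from h import *
s=state();print(s['tcp_pos'],s['wrist_force'],s['width'])
d=grab('scene');a=cv2.resize(d['image'][180:380,180:360,::-1],None,fx=2.9,fy=2.9,interpolation=2)
D=grab('top');b=cv2.resize(D['image'][200:260,110:210,::-1],None,fx=2.7,fy=2.7,interpolation=2)
c=cv2.resize(D['image'][205:262,338:388,::-1],None,fx=5,fy=5,interpolation=2)
o=np.zeros((600,794,3),np.uint8);o[:580,:522]=a;o[:162,523:793]=b;o[170:455,523:773]=c;cv2.imwrite('pics/c5.png',o)
for n,E,(x0,x1,y0,y1) in(('top',D,(110,210,200,262)),('scene',d,(200,290,270,365))):
    h=cv2.cvtColor(E['image'],cv2.COLOR_RGB2HSV)[y0:y1,x0:x1]
    m=(((h[...,0]>165)|(h[...,0]<8))&(h[...,1]>18)&(h[...,2]>120)).astype(np.uint8)
    c=max(cv2.findContours(m,0,1)[0],key=cv2.contourArea);e=cv2.fitEllipse(c);print(n,e,cv2.contourArea(c),onz(E,e[0][0]+x0,e[0][1]+y0,.029))
E
```

```text
[0.42338768 0.02968798 0.17029196] [0.73612948 0.00761361 0.66518793] 0.0849100593191809
top ((55.2935905456543, 31.414306640625), (16.768159866333008, 17.589168548583984), 44.8586311340332) 229.5 [0.44319897 0.32564211]
scene ((38.85932922363281, 50.34449768066406), (17.798004150390625, 20.36332130432129), 66.90380859375) 278.5 [0.44142859 0.3333138 ]
```

View pics/c5.png

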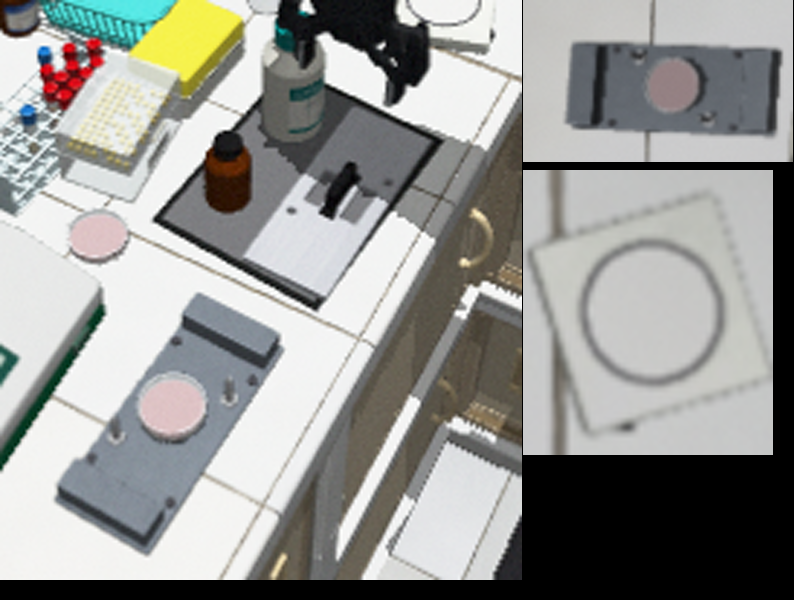

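The plate lies flat on the mat beside the bottles. The dish sits on its pad at (172,405), with the dowels beside it. Averaged over both views its centre is (0.442, 0.3295).

Request:
arm_command(targets="0 0 0 0.037 0.6 0 1;0 0 0 0.037 0.6 0 1;0 0 0 0.037 0.6 0 1;0 0 0 0.037 0.6 0 1;0 0 0 0.037 0.6 0 1;0 0 0 0.037 0.6 0 1;0 0 0 0.037 0.6 0 1;0 0 0 0.037 0.6 0 1;0 0 0 0.037 0.6 0 1;0 0 0 0.037 0.6 0 1")

```text
t: 18.2
tcp_pos: [0.4388, 0.3299, 0.1639]
tool_rot: [[0.039, 0.999, -0.003], [0.999, -0.039, -0.002], [-0.002, -0.003, -1.0]]
wrist_force: [-1.0, 0.7, 0.7]
width: 0.0854
gripper_force: 0.0
```

Request:
arm_command(targets="0 0 0 0 0 -0.06 1;0 0 0 0 0 -0.12 1;0 0 0 0 0 -0.18 1;0 0 0 0 0 -0.22 1;0 0 0 0 0 -0.25 1;0 0 0 0 0 -0.27 1;0 0 0 0 0 -0.28 1;0 0 0 0 0 -0.28 1;0 0 0 0 0 -0.28 1")

```text
t: 18.95
tcp_pos: [0.4401, 0.3296, 0.0263]
tool_rot: [[0.041, 0.999, 0.0], [0.999, -0.041, 0.0], [0.0, 0.0, -1.0]]
wrist_force: [0.2, -0.2, 0.9]
width: 0.0853
gripper_force: 0.0
```

Request:
arm_command(targets="0 0 0 0.003 0 -0.015 1;0 0 0 0.003 0 -0.028 1;0 0 0 0.003 0 -0.032 1;0 0 0 0.003 0 -0.032 1;0 0 0 0.003 0 -0.032 0.7;0 0 0 0.003 0 -0.032 0.4;0 0 0 0.003 0 -0.032 0.2;0 0 0 0.003 0 -0.032 0.2;0 0 0 0.003 0 -0.032 0.2;0 0 0 0.003 0 -0.032 0.2", squeeze=25)

```text
t: 19.78
tcp_pos: [0.4414, 0.3301, 0.0102]
tool_rot: [[0.04, 0.999, 0.001], [0.999, -0.04, 0.0], [0.0, 0.001, -1.0]]
wrist_force: [-1.6, -1.1, 5.8]
width: 0.0614
gripper_force: 27.4
```

Request:
arm_command(targets="0 0 0 0 0 0.02 0.2;0 0 0 0 0 0.06 0.2;0 0 0 0 0 0.12 0.2;0 0 0 0 0 0.18 0.2;0 0 0 0 0 0.25 0.2;0 0 0 0 0 0.32 0.2;0 0 0 0 0 0.37 0.2;0 0 0 0 0 0.38 0.2")

```text
t: 20.45
tcp_pos: [0.4425, 0.3306, 0.2052]
tool_rot: [[0.04, 0.999, 0.006], [0.999, -0.04, 0.003], [0.004, 0.006, -1.0]]
wrist_force: [-0.1, -0.9, 0.8]
width: 0.061
gripper_force: 27.4
```

Request:
arm_command(targets="0 0 0 0 -0.04 0 0.2;0 0 0 0 -0.1 0 0.2;0 0 0 0 -0.17 0 0.2;0 0 0 0 -0.24 0 0.2;0 0 0 0 -0.31 0 0.2;0 0 0 0 -0.38 0 0.2;0 0 0 0 -0.45 0 0.2;0 0 0 0 -0.52 0 0.2;0 0 0 0 -0.59 0 0.2;0 0 0 0 -0.66 0 0.2")

```text
t: 21.28
tcp_pos: [0.4405, -0.0016, 0.1997]
tool_rot: [[0.04, 0.999, -0.0], [0.999, -0.04, 0.0], [0.0, -0.0, -1.0]]
wrist_force: [0.8, -0.6, 0.6]
width: 0.0614
gripper_force: 27.4
```

Request:
arm_command(targets="0 0 0 0 -0.07 0 0.2;0 0 0 0 -0.14 0 0.2;0 0 0 0 -0.21 0 0.2;0 0 0 0 -0.28 0 0.2;0 0 0 0 -0.35 0 0.2;0 0 0 0 -0.42 0 0.2;0 0 0 0 -0.48 0 0.2;0 0 0 0 -0.52 0 0.2;0 0 0 0 -0.536 0 0.2;0 0 0 0 -0.536 0 0.2")

```text
t: 22.12
tcp_pos: [0.4408, -0.2694, 0.1991]
tool_rot: [[0.042, 0.999, -0.001], [0.999, -0.042, 0.001], [0.001, -0.001, -1.0]]
wrist_force: [-0.9, 0.3, -0.2]
width: 0.0616
gripper_force: 27.4
```

Request:
arm_command(targets="0 0 0 0.003 0.002 -0.06 0.2;0 0 0 0.003 0.002 -0.12 0.2;0 0 0 0.003 0.002 -0.18 0.2;0 0 0 0.003 0.002 -0.24 0.2;0 0 0 0.003 0.002 -0.29 0.2;0 0 0 0.003 0.002 -0.32 0.2;0 0 0 0.003 0.002 -0.34 0.2;0 0 0 0.003 0.002 -0.34 0.2")

```text
t: 22.78
tcp_pos: [0.442, -0.2652, 0.0282]
tool_rot: [[0.039, 0.999, -0.002], [0.999, -0.039, 0.002], [0.002, -0.002, -1.0]]
wrist_force: [-0.2, -0.4, -0.7]
width: 0.0613
gripper_force: 27.4
```

```bash
python3 - <<'E'
from h import *
s=state();print(s['tcp_pos'],s['wrist_force'],s['width'])
d=grab('scene');a=cv2.resize(d['image'][140:220,280:390,::-1],None,fx=5,fy=5,interpolation=2)
D=grab('top');c=cv2.resize(D['image'][200:265,335:395,::-1],None,fx=4,fy=4,interpolation=2)
o=np.zeros((400,792,3),np.uint8);o[:400,:550]=a;o[:260,552:792]=c;cv2.imwrite('pics/c6.png',o)
E
```

```text
[ 0.44197777 -0.2651892   0.02824695] [-0.21799306 -0.40290668 -0.71416336] 0.061325102903450786
```

View pics/c6.png

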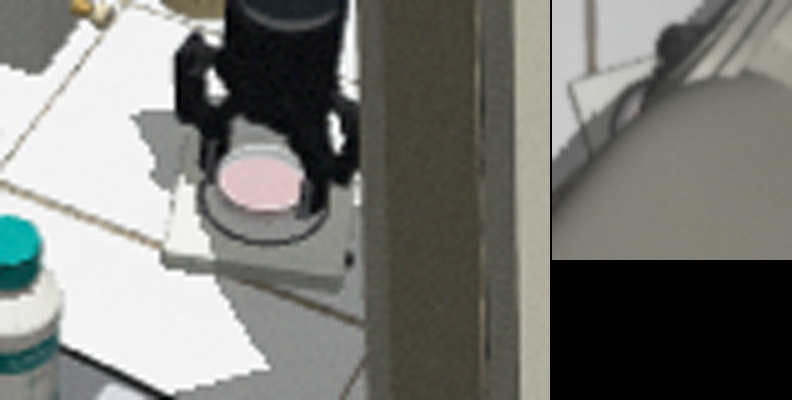

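The ring spans x 200–328 with its bottom at 243. The dish top is centred near (262,181) in the scene crop. I'll compute both in the same view, taking the ring from the first image.

```bash
python3 - <<'E'
from h import *
d=grab('scene')
im=cv2.imread('pics/scene0.png',0);x0,x1,y0,y1=314,352,165,196
G=cv2.resize(im[y0:y1,x0:x1],None,fx=8,fy=8,interpolation=2)
m=cv2.adaptiveThreshold(G,255,0,1,61,12)
for c in cv2.findContours(m,1,1)[0]:
    if len(c)>150:
        e=cv2.fitEllipse(c);u,v=x0+(e[0][0]+.5)/8-.5,y0+(e[0][1]+.5)/8-.5
        print('ring',np.round(e[0]+e[1],1),u,v,onz(d,u,v,.022))
h=cv2.cvtColor(d['image'],cv2.COLOR_RGB2HSV)[160:190,315:350]
m=(((h[...,0]>160)|(h[...,0]<8))&(h[...,1]>18)&(h[...,2]>100)).astype(np.uint8)
c=max(cv2.findContours(m,0,1)[0],key=cv2.contourArea);e=cv2.minEnclosingCircle(c);f=cv2.fitEllipse(c);print(e,f)
for k in (e,f): print('dish',onz(d,k[0][0]+315,k[0][1]+160,.047))
E
```

```text
ring [ 90.6 230.2  27.6 322.1] 324.8840103149414 193.34139823913574 [ 0.43627983 -0.20019955]
ring [150.3 118.7 128.1 189.2] 332.3544387817383 179.39915657043457 [ 0.44107706 -0.27099513]
ring [150.2 119.  151.4 215.4] 332.34145736694336 179.43927097320557 [ 0.44103797 -0.27079992]
((16.9375, 15.5), 8.078088760375977) ((16.706714630126953, 16.216344833374023), (11.120299339294434, 15.520524024963379), 93.61719512939453)
dish [ 0.44168056 -0.26272852]
dish [ 0.44097836 -0.25927615]
```

Request:
arm_command(targets="0 0 0 -0.001 -0.016 0 0.2;0 0 0 -0.001 -0.016 -0.008 0.2;0 0 0 -0.001 -0.016 -0.016 0.2;0 0 0 -0.001 -0.016 -0.022 0.2;0 0 0 -0.001 -0.016 -0.024 0.2;0 0 0 -0.001 -0.016 -0.025 0.2;0 0 0 -0.001 -0.016 -0.025 0.2")

```text
t: 23.52
tcp_pos: [0.4421, -0.275, 0.0171]
tool_rot: [[0.04, 0.999, -0.0], [0.999, -0.04, 0.0], [0.0, -0.0, -1.0]]
wrist_force: [-0.3, -0.3, -0.4]
width: 0.0611
gripper_force: 27.4
```

Request:
arm_command(targets="0 0 0 0 0.002 -0.002 0.2;0 0 0 0 0.002 -0.003 0.2;0 0 0 0 0.002 -0.003 0.2;0 0 0 0 0.002 -0.003 0.2")

```text
t: 23.85
tcp_pos: [0.4423, -0.2746, 0.0167]
tool_rot: [[0.04, 0.999, 0.0], [0.999, -0.04, -0.002], [-0.002, 0.001, -1.0]]
wrist_force: [-2.3, -1.2, 8.7]
width: 0.0613
gripper_force: 32.3
```

Contact. I'll release, go up and look.

Request:
arm_command(targets="0 0 0 0 0 0.002 0.5;0 0 0 0 0 0.002 1;0 0 0 0 0 0.002 1;0 0 0 0 0 0.002 1;0 0 0 0 0 0.05 1;0 0 0 0 0 0.12 1;0 0 0 0 0 0.2 1;0 0 0 0 0 0.28 1;0 0 0 0 0 0.36 0.5;0 0 0 0 0 0.37 0")

```text
t: 24.68
tcp_pos: [0.4439, -0.2754, 0.2075]
tool_rot: [[0.04, 0.999, 0.007], [0.999, -0.04, -0.006], [-0.006, 0.007, -1.0]]
wrist_force: [-0.7, -0.5, -0.3]
width: 0.0641
gripper_force: 0.0
```

Request:
arm_command(targets="0 0 0 -0.04 0.08 0 0;0 0 0 -0.04 0.16 0 0;0 0 0 -0.04 0.24 0 0;0 0 0 -0.04 0.32 0 0;0 0 0 -0.04 0.4 0 0;0 0 0 -0.04 0.48 0 0;0 0 0 -0.04 0.55 0 0;0 0 0 -0.04 0.6 0 0;0 0 0 -0.04 0.61 0 0;0 0 0 -0.04 0.61 0 0")

```text
t: 25.52
tcp_pos: [0.422, 0.0324, 0.2006]
tool_rot: [[0.037, 0.999, -0.0], [0.999, -0.037, 0.0], [0.0, -0.0, -1.0]]
wrist_force: [-0.3, -1.4, 0.5]
width: 0.0427
gripper_force: 0.0
```

```bash
python3 - <<'E'
from h import *
s=state();print(s['tcp_pos'],s['wrist_force'],s['width'])
d=grab('scene');a=cv2.resize(d['image'][140:220,280:390,::-1],None,fx=5,fy=5,interpolation=2)
D=grab('top');c=cv2.resize(D['image'][200:265,335:395,::-1],None,fx=4,fy=4,interpolation=2)
o=np.zeros((400,792,3),np.uint8);o[:400,:550]=a;o[:260,552:792]=c;cv2.imwrite('pics/c7.png',o)
for n,E,(x0,x1,y0,y1) in(('scene',d,(315,350,160,192)),('top',D,(345,382,215,252))):
    h=cv2.cvtColor(E['image'],cv2.COLOR_RGB2HSV)[y0:y1,x0:x1]
    m=(((h[...,0]>160)|(h[...,0]<8))&(h[...,1]>18)&(h[...,2]>90)).astype(np.uint8)
    c=max(cv2.findContours(m,0,1)[0],key=cv2.contourArea);f=cv2.fitEllipse(c);print(n,f,onz(E,f[0][0]+x0,f[0][1]+y0,.035))
E
```

```text
[0.42197555 0.03235417 0.200611  ] [-0.27403136 -1.4386161   0.4969019 ] 0.042666770519964835
scene ((17.420652389526367, 17.72834014892578), (10.538227081298828, 15.397592544555664), 97.83219146728516) [ 0.43991649 -0.26566819]
top ((19.4801025390625, 17.714313507080078), (16.795650482177734, 17.158662796020508), 135.857421875) [ 0.44133017 -0.27504221]
```

View pics/c7.png

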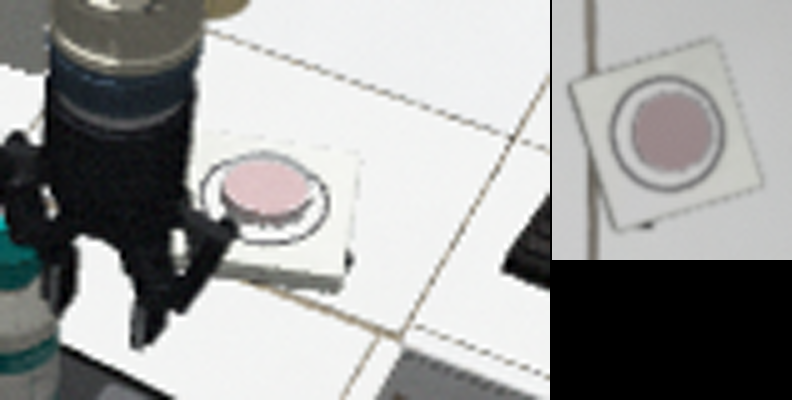

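The dish sits well within the ring: at (671,132) against the ring centre (667,132) in the top crop. I'll go down to the plate's rib.

Request:
arm_command(targets="0 0 0 -0.001 -0.004 -0.06 0;0 0 0 -0.001 -0.004 -0.12 0;0 0 0 -0.001 -0.004 -0.18 0;0 0 0 -0.001 -0.004 -0.24 0;0 0 0 -0.001 -0.004 -0.29 0;0 0 0 -0.001 -0.004 -0.32 0;0 0 0 -0.001 -0.004 -0.34 0;0 0 0 -0.001 -0.004 -0.35 0;0 0 0 -0.001 -0.004 -0.35 0;0 0 0 -0.001 -0.004 -0.35 0")

```text
t: 26.45
tcp_pos: [0.422, 0.0281, 0.026]
tool_rot: [[0.041, 0.999, -0.0], [0.999, -0.041, -0.0], [-0.0, -0.0, -1.0]]
wrist_force: [-0.3, -0.6, -0.4]
width: 0.0427
gripper_force: 0.0
```

Request:
arm_command(targets="0 0 0 0 0 0 0;0 0 0 0 0 0 0")

```text
t: 26.62
tcp_pos: [0.4223, 0.0286, 0.0265]
tool_rot: [[0.04, 0.999, 0.001], [0.999, -0.04, -0.0], [-0.0, 0.001, -1.0]]
wrist_force: [-0.2, 0.3, -0.4]
width: 0.0428
gripper_force: 0.0
```

Request:
arm_command(targets="0 0 0 -0.001 0.003 -0.01 0;0 0 0 -0.001 0.003 -0.018 0;0 0 0 -0.001 0.003 -0.018 0;0 0 0 -0.001 0.003 -0.018 0;0 0 0 -0.001 0.003 -0.018 0")

```text
t: 27.03
tcp_pos: [0.4212, 0.0305, 0.0167]
tool_rot: [[0.04, 0.999, -0.0], [0.999, -0.04, 0.0], [0.0, -0.0, -1.0]]
wrist_force: [0.2, 0.1, 0.8]
width: 0.0428
gripper_force: 0.0
```

Request:
arm_command(targets="0 0 0 0 0 0 -0.4;0 0 0 0 0 0 -0.6;0 0 0 0 0 0 -0.7;0 0 0 0 0 0 -0.8;0 0 0 0 0 0 -1;0 0 0 0 0 0 -1;0 0 0 0 0 0 -1;0 0 0 0 0 0 -1", squeeze=60)

```text
t: 27.7
tcp_pos: [0.4215, 0.0304, 0.0171]
tool_rot: [[0.04, 0.999, 0.001], [0.999, -0.04, -0.0], [-0.0, 0.001, -1.0]]
wrist_force: [-0.0, 0.7, 5.5]
width: 0.0108
gripper_force: 59.3
```

Request:
arm_command(targets="0 0 0 0 0 0.02 -1;0 0 0 0 0 0.05 -1;0 0 0 0 0 0.1 -1;0 0 0 0 0 0.16 -1;0 0 0 0 0 0.2 -1;0 0 0 0 0 0.22 -1;0 0 0 0 0 0.22 -1")

```text
t: 28.28
tcp_pos: [0.4219, 0.0304, 0.1284]
tool_rot: [[0.04, 0.999, 0.003], [0.999, -0.04, -0.0], [-0.0, 0.003, -1.0]]
wrist_force: [1.2, 0.4, -4.5]
width: 0.0109
gripper_force: 59.4
```

Request:
arm_command(targets="0 0 0 0 0.04 0 -1;0 0 0 0.01 0.1 0 -1;0 0 0 0.015 0.17 0 -1;0 0 0 0.02 0.25 0 -1;0 0 0 0.03 0.33 0 -1;0 0 0 0.035 0.41 0 -1;0 0 0 0.04 0.49 0 -1;0 0 0 0.04 0.55 0 -1;0 0 0 0.04 0.59 0 -1;0 0 0 0.04 0.6 0 -1")

```text
t: 29.12
tcp_pos: [0.4402, 0.3332, 0.1246]
tool_rot: [[0.037, 0.999, -0.003], [0.999, -0.037, -0.001], [-0.001, -0.003, -1.0]]
wrist_force: [-0.6, -1.3, -4.0]
width: 0.0108
gripper_force: 59.2
```

Request:
arm_command(targets="0 0 0 0 0 -0.03 -1;0 0 0 0 0 -0.07 -1;0 0 0 0 0 -0.09 -1;0 0 0 0 0 -0.1 -1;0 0 0 0 0 -0.1 -1;0 0 0 0 0 -0.1 -1")

```text
t: 29.62
tcp_pos: [0.4413, 0.3301, 0.0768]
tool_rot: [[0.041, 0.999, -0.0], [0.999, -0.041, -0.0], [-0.0, -0.0, -1.0]]
wrist_force: [-0.6, -0.3, -3.8]
width: 0.0109
gripper_force: 59.1
```

Request:
arm_command(targets="0 0 0 0.001 0 -0.01 -1;0 0 0 0.001 0 -0.02 -1;0 0 0 0.001 0 -0.028 -1;0 0 0 0.001 0 -0.034 -1;0 0 0 0.001 0 -0.04 -1;0 0 0 0.001 0 -0.04 -1;0 0 0 0.001 0 -0.04 -1")

```text
t: 30.2
tcp_pos: [0.4416, 0.3304, 0.0566]
tool_rot: [[0.04, 0.999, -0.0], [0.999, -0.04, -0.0], [-0.0, -0.0, -1.0]]
wrist_force: [0.4, -0.3, -4.3]
width: 0.0107
gripper_force: 59.2
```

No contact forces, so the dowels are in the holes. I'll continue down.

Request:
arm_command(targets="0 0 0 0 0 -0.006 -1;0 0 0 0 0 -0.01 -1;0 0 0 0 0 -0.013 -1;0 0 0 0 0 -0.016 -1;0 0 0 0 0 -0.018 -1;0 0 0 0 0 -0.018 -1")

```text
t: 30.7
tcp_pos: [0.4417, 0.3304, 0.0481]
tool_rot: [[0.04, 0.999, 0.0], [0.999, -0.04, 0.0], [0.0, 0.0, -1.0]]
wrist_force: [-0.7, -0.5, 0.6]
width: 0.011
gripper_force: 59.8
```

Request:
arm_command(targets="0 0 0 0 0 -0.001 -0.7;0 0 0 0 0 -0.001 -0.3;0 0 0 0 0 -0.001 0;0 0 0 0 0 -0.001 0;0 0 0 0 0 0.03 0;0 0 0 0 0 0.1 0;0 0 0 0 0 0.18 0.5;0 0 0 0 0 0.25 1;0 0 0 0 0 0.25 1")

```text
t: 31.45
tcp_pos: [0.4441, 0.3318, 0.1798]
tool_rot: [[0.04, 0.999, 0.009], [0.999, -0.04, 0.005], [0.005, 0.009, -1.0]]
wrist_force: [-0.1, 0.2, -0.1]
width: 0.0771
gripper_force: 0.0
```

Request:
arm_command(targets="0 0 0 0.168 -0.504 0 1;0 0 0 0.168 -0.504 0 1;0 0 0 0.168 -0.504 0 1;0 0 0 0.168 -0.504 0 1;0 0 0 0.168 -0.504 0 1;0 0 0 0.168 -0.504 0 1;0 0 0 0.168 -0.504 0 1;0 0 0 0.168 -0.504 0 1;0 0 0 0.168 -0.504 0 1;0 0 0 0.168 -0.504 0 1")

```text
t: 32.28
tcp_pos: [0.5254, 0.0789, 0.1727]
tool_rot: [[0.04, 0.999, -0.0], [0.999, -0.04, 0.0], [0.0, -0.0, -1.0]]
wrist_force: [0.5, 0.1, 0.1]
width: 0.0855
gripper_force: 0.0
```

```bash
python3 - <<'E'
from h import *
s=state();print(s['tcp_pos'],s['wrist_force'],s['width'])
d=grab('scene');a=cv2.resize(d['image'][160:370,180:350,::-1],None,fx=2.8,fy=2.8,interpolation=2)
D=grab('top');c=cv2.resize(D['image'][200:265,110:220,::-1],None,fx=2.8,fy=2.8,interpolation=2)
o=np.zeros((590,792,3),np.uint8);o[:588,:476]=a;o[:182,480:788]=c;cv2.imwrite('pics/c8.png',o)
E
```

```text
[0.52543161 0.07888284 0.17273566] [0.47893104 0.07520724 0.05277097] 0.0854954486782618
```

View pics/c8.png

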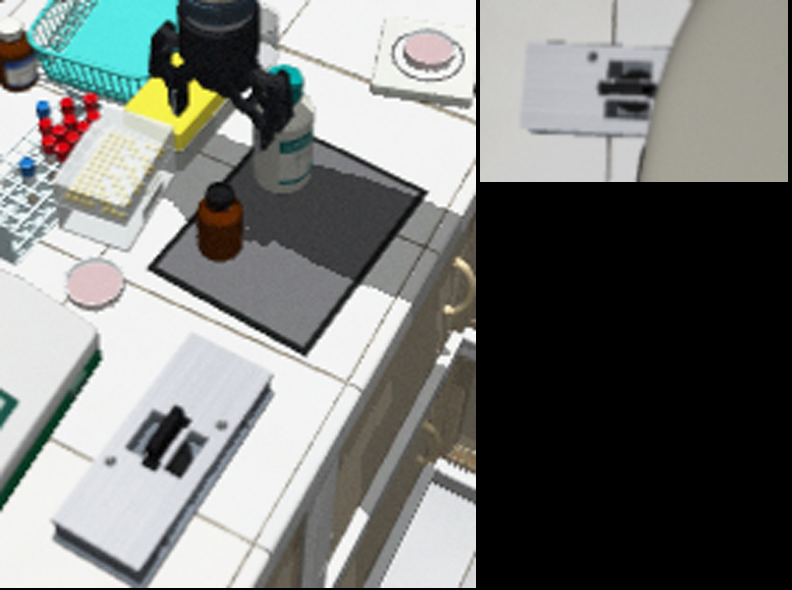

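The plate is seated with both dowels showing at (110,461) and (221,425), and the dish is on the stand. Amber is next.

Request:
arm_command(targets="0 0 0 0 0 -0.06 1;0 0 0 0 0 -0.12 1;0 0 0 0 0 -0.18 1;0 0 0 0 0 -0.22 1;0 0 0 0 0 -0.25 1;0 0 0 0 0 -0.27 1;0 0 0 0 0 -0.277 1;0 0 0 0 0 -0.277 1;0 0 0 0 0 -0.277 1")

```text
t: 33.13
tcp_pos: [0.5261, 0.0789, 0.035]
tool_rot: [[0.039, 0.999, 0.001], [0.999, -0.039, -0.0], [0.0, 0.001, -1.0]]
wrist_force: [-0.2, 0.3, 0.2]
width: 0.0855
gripper_force: 0.0
```

Request:
arm_command(targets="0 0 0 0 0 0 0.3;0 0 0 0 0 0 0;0 0 0 0 0 0 -0.3;0 0 0 0 0 0 -0.3;0 0 0 0 0 0 -0.3;0 0 0 0 0 0 -0.3;0 0 0 0 0 0 -0.3;0 0 0 0 0 0 -0.3", squeeze=35)

```text
t: 33.8
tcp_pos: [0.5262, 0.0784, 0.0352]
tool_rot: [[0.04, 0.999, 0.002], [0.999, -0.04, 0.0], [0.0, 0.002, -1.0]]
wrist_force: [-1.4, 0.2, 5.0]
width: 0.0464
gripper_force: 35.5
```

Request:
arm_command(targets="0 0 0 0 0 0.04 -0.3;0 0 0 0 0 0.1 -0.3;0 0 0 0 0 0.16 -0.3;0 0 0 0 0 0.21 -0.3;0 0 0 0 0 0.22 -0.3;0 0 0 0 0 0.22 -0.3")

```text
t: 34.3
tcp_pos: [0.5266, 0.0784, 0.1461]
tool_rot: [[0.04, 0.999, 0.004], [0.999, -0.04, -0.0], [0.0, 0.004, -1.0]]
wrist_force: [0.2, -0.1, -2.0]
width: 0.0462
gripper_force: 36.7
```

Request:
arm_command(targets="0 0 0 -0.02 0.05 0 -0.3;0 0 0 -0.05 0.13 0 -0.3;0 0 0 -0.07 0.21 0 -0.3;0 0 0 -0.09 0.29 0 -0.3;0 0 0 -0.11 0.37 0 -0.3;0 0 0 -0.13 0.45 0 -0.3;0 0 0 -0.15 0.53 0 -0.3;0 0 0 -0.163 0.6 0 -0.3;0 0 0 -0.167 0.65 0 -0.3;0 0 0 -0.167 0.66 0 -0.3")

```text
t: 35.13
tcp_pos: [0.4405, 0.4118, 0.1421]
tool_rot: [[0.037, 0.999, -0.002], [0.999, -0.037, -0.0], [-0.001, -0.002, -1.0]]
wrist_force: [-0.6, -0.8, -0.8]
width: 0.0466
gripper_force: 36.6
```

Request:
arm_command(targets="0 0 0 0 0 -0.04 -0.3;0 0 0 0 0 -0.08 -0.3;0 0 0 0 0 -0.11 -0.3;0 0 0 0 0 -0.12 -0.3;0 0 0 0 0 -0.13 -0.3;0 0 0 0 0 -0.13 -0.3")

```text
t: 35.63
tcp_pos: [0.442, 0.4078, 0.0782]
tool_rot: [[0.041, 0.999, -0.001], [0.999, -0.041, -0.001], [-0.001, -0.001, -1.0]]
wrist_force: [0.6, 0.1, 0.2]
width: 0.0468
gripper_force: 36.6
```

Request:
arm_command(targets="0 0 0 0 0 -0.004 -0.3;0 0 0 0 0 -0.007 -0.3;0 0 0 0 0 -0.009 -0.3;0 0 0 0 0 -0.01 -0.3;0 0 0 0 0 -0.01 -0.3")

```text
t: 36.05
tcp_pos: [0.4423, 0.4085, 0.0745]
tool_rot: [[0.04, 0.999, 0.0], [0.999, -0.04, 0.0], [0.0, 0.0, -1.0]]
wrist_force: [0.4, 0.6, -1.4]
width: 0.0464
gripper_force: 36.6
```

Request:
arm_command(targets="0 0 0 0 0 -0.002 -0.3;0 0 0 0 0 -0.003 -0.3;0 0 0 0 0 -0.003 -0.3;0 0 0 0 0 -0.003 -0.3")

```text
t: 36.38
tcp_pos: [0.4424, 0.4086, 0.0742]
tool_rot: [[0.04, 0.999, 0.001], [0.999, -0.04, 0.001], [0.001, 0.001, -1.0]]
wrist_force: [-2.6, -2.1, 9.1]
width: 0.0466
gripper_force: 37.5
```

Request:
arm_command(targets="0 0 0 0 0 0.002 0;0 0 0 0 0 0.003 0.5;0 0 0 0 0 0.003 1;0 0 0 0 0 0.003 1;0 0 0 0 0 0.003 1;0 0 0 0 0 0.06 1;0 0 0 0 0 0.14 1;0 0 0 0 0 0.22 1;0 0 0 0 0 0.3 1;0 0 0 0 0 0.37 1")

```text
t: 37.22
tcp_pos: [0.4421, 0.4084, 0.2605]
tool_rot: [[0.04, 0.999, 0.001], [0.999, -0.04, 0.001], [0.001, 0.001, -1.0]]
wrist_force: [1.4, 0.6, 0.4]
width: 0.0854
gripper_force: 0.0
```

Request:
arm_command(targets="0 0 0 0.142 -0.898 0 1;0 0 0 0.142 -0.898 0 1;0 0 0 0.142 -0.898 0 1;0 0 0 0.142 -0.898 0 1;0 0 0 0.142 -0.898 0 1;0 0 0 0.142 -0.898 0 1;0 0 0 0.142 -0.898 0 1;0 0 0 0.142 -0.898 0 1;0 0 0 0.142 -0.898 0 1;0 0 0 0.142 -0.898 0 1")

```text
t: 38.05
tcp_pos: [0.5071, -0.0052, 0.2579]
tool_rot: [[0.04, 0.999, 0.0], [0.999, -0.04, -0.0], [-0.0, 0.0, -1.0]]
wrist_force: [1.1, 1.4, 0.1]
width: 0.0853
gripper_force: 0.0
```

Request:
arm_command(targets="0 0 0 0 0 0 1;0 0 0 0 0 0 1;0 0 0 0 0 0 1")

```text
t: 38.3
tcp_pos: [0.5072, -0.0033, 0.2576]
tool_rot: [[0.041, 0.999, -0.0], [0.999, -0.041, 0.0], [0.0, -0.0, -1.0]]
wrist_force: [0.9, -0.1, 0.8]
width: 0.0852
gripper_force: 0.0
```

Request:
arm_command(targets="0 0 0 0.015 -0.076 0 1;0 0 0 0.015 -0.076 -0.03 1;0 0 0 0.015 -0.076 -0.09 1;0 0 0 0.015 -0.076 -0.15 1;0 0 0 0.015 -0.076 -0.2 1;0 0 0 0.015 -0.076 -0.235 1;0 0 0 0.015 -0.076 -0.25 1;0 0 0 0.015 -0.076 -0.25 1;0 0 0 0.015 -0.076 -0.25 1")

```text
t: 39.05
tcp_pos: [0.5151, -0.0402, 0.1335]
tool_rot: [[0.038, 0.999, 0.0], [0.999, -0.038, -0.0], [-0.0, 0.0, -1.0]]
wrist_force: [0.3, -0.2, 0.3]
width: 0.0852
gripper_force: 0.0
```

Request:
arm_command(targets="0 0 0 0 0 0 0.1;0 0 0 0 0 0 -0.3;0 0 0 0 0 0 -0.5;0 0 0 0 0 0 -0.5;0 0 0 0 0 0 -0.5;0 0 0 0 0 0 -0.5;0 0 0 0 0 0 -0.5;0 0 0 0 0 0 -0.5", squeeze=40)

```text
t: 39.72
tcp_pos: [0.5153, -0.0414, 0.1337]
tool_rot: [[0.04, 0.999, 0.002], [0.999, -0.04, -0.001], [-0.001, 0.002, -1.0]]
wrist_force: [-0.1, -0.3, 5.4]
width: 0.04
gripper_force: 40.1
```

Request:
arm_command(targets="0 0 0 0 0 0.04 -0.5;0 0 0 0 0 0.1 -0.5;0 0 0 0 0 0.16 -0.5;0 0 0 0 0 0.21 -0.5;0 0 0 0 0 0.23 -0.5;0 0 0 0 0 0.23 -0.5")

```text
t: 40.22
tcp_pos: [0.5156, -0.0414, 0.2497]
tool_rot: [[0.04, 0.999, 0.004], [0.999, -0.04, -0.001], [-0.001, 0.004, -1.0]]
wrist_force: [-0.2, -0.8, -2.0]
width: 0.0399
gripper_force: 41.9
```

Request:
arm_command(targets="0 0 0 -0.02 0.05 0 -0.5;0 0 0 -0.05 0.13 0 -0.5;0 0 0 -0.07 0.21 0 -0.5;0 0 0 -0.09 0.29 0 -0.5;0 0 0 -0.11 0.37 0 -0.5;0 0 0 -0.13 0.45 0 -0.5;0 0 0 -0.15 0.52 0 -0.5;0 0 0 -0.163 0.57 0 -0.5;0 0 0 -0.163 0.59 0 -0.5;0 0 0 -0.163 0.59 0 -0.5")

```text
t: 41.05
tcp_pos: [0.4324, 0.2556, 0.2459]
tool_rot: [[0.037, 0.999, -0.002], [0.999, -0.037, -0.001], [-0.001, -0.002, -1.0]]
wrist_force: [-0.1, -1.6, -2.8]
width: 0.0399
gripper_force: 41.8
```

Request:
arm_command(targets="0 0 0 0 0 -0.04 -0.5;0 0 0 0 0 -0.09 -0.5;0 0 0 0 0 -0.12 -0.5;0 0 0 0 0 -0.135 -0.5;0 0 0 0 0 -0.143 -0.5;0 0 0 0 0 -0.143 -0.5;0 0 0 0 0 -0.143 -0.5")

```text
t: 41.63
tcp_pos: [0.4338, 0.2535, 0.1767]
tool_rot: [[0.041, 0.999, 0.001], [0.999, -0.041, 0.0], [0.0, 0.001, -1.0]]
wrist_force: [0.2, 0.7, -2.8]
width: 0.0398
gripper_force: 41.7
```

Request:
arm_command(targets="0 0 0 0 0 -0.004 -0.5;0 0 0 0 0 -0.007 -0.5;0 0 0 0 0 -0.009 -0.5;0 0 0 0 0 -0.01 -0.5;0 0 0 0 0 -0.011 -0.5;0 0 0 0 0 -0.011 -0.5")

```text
t: 42.13
tcp_pos: [0.4341, 0.2542, 0.1727]
tool_rot: [[0.04, 0.999, 0.003], [0.999, -0.04, 0.001], [0.001, 0.003, -1.0]]
wrist_force: [-1.2, -2.2, 10.9]
width: 0.0394
gripper_force: 43.1
```

Request:
arm_command(targets="0 0 0 0 0 0.003 -0.2;0 0 0 0 0 0.004 0.4;0 0 0 0 0 0.004 1;0 0 0 0 0 0.004 1;0 0 0 0 0 0.004 1;0 0 0 0 0 0.03 1;0 0 0 0 0 0.08 1;0 0 0 0 0 0.14 1;0 0 0 0 0 0.22 1;0 0 0 0 0 0.3 1")

```text
t: 42.97
tcp_pos: [0.4327, 0.2537, 0.322]
tool_rot: [[0.04, 0.999, -0.001], [0.999, -0.04, -0.0], [-0.001, -0.001, -1.0]]
wrist_force: [0.9, 0.2, 0.1]
width: 0.0853
gripper_force: 0.0
```

Request:
arm_command(targets="0 0 0 0.05 -0.08 0 1;0 0 0 0.05 -0.16 0 1;0 0 0 0.05 -0.24 0 1;0 0 0 0.05 -0.32 0 1;0 0 0 0.05 -0.4 0 1;0 0 0 0.05 -0.48 0 1;0 0 0 0.05 -0.5 0 1;0 0 0 0.05 -0.5 0 1;0 0 0 0.05 -0.5 0 1")

```text
t: 43.72
tcp_pos: [0.4583, 0.0035, 0.3207]
tool_rot: [[0.042, 0.999, -0.0], [0.999, -0.042, 0.0], [0.0, -0.0, -1.0]]
wrist_force: [0.3, 0.5, -0.8]
width: 0.0856
gripper_force: 0.0
```

```bash
python3 - <<'E'
from h import *
s=state();print(s['tcp_pos'],s['wrist_force'],s['t'])
d=grab('scene','scene9.png');D=grab('top','top9.png')
for n,E in(('scene',d),('top',D)):
    o=cv2.imread(f'pics/{n}0.png');k=cv2.cvtColor(o,cv2.COLOR_BGR2HSV);h=cv2.cvtColor(E['image'],cv2.COLOR_RGB2HSV)
    b=(190,290,240,360) if n=='scene' else (115,215,205,260)
    for nm,lo,hi,z in(('white',(75,80,40),(100,255,255),.19),('amber',(0,150,40),(15,255,200),.1)):
        r=[]
        for q in(k,h):
            m=cv2.inRange(q,lo,hi)[b[2]:b[3],b[0]:b[1]]
            c=max(cv2.findContours(m,0,1)[0],key=cv2.contourArea);M=cv2.moments(c);r.append(onz(E,M['m10']/M['m00']+b[0],M['m01']/M['m00']+b[2],z))
        print(n,nm,'shift mm',((r[1]-r[0])*1000).round(1))
a=cv2.resize(d['image'][150:370,180:360,::-1],None,fx=2.7,fy=2.7,interpolation=2);cv2.imwrite('pics/c9.png',a)
E
```

```text
[0.45830619 0.00354552 0.32072661] [ 0.27081543  0.52795493 -0.76105182] 43.7167
scene white shift mm [1.  0.6]
scene amber shift mm [-0.6  0.5]
top white shift mm [0.4 0.4]
top amber shift mm [ 0.2 -1.3]
```

View pics/c9.png

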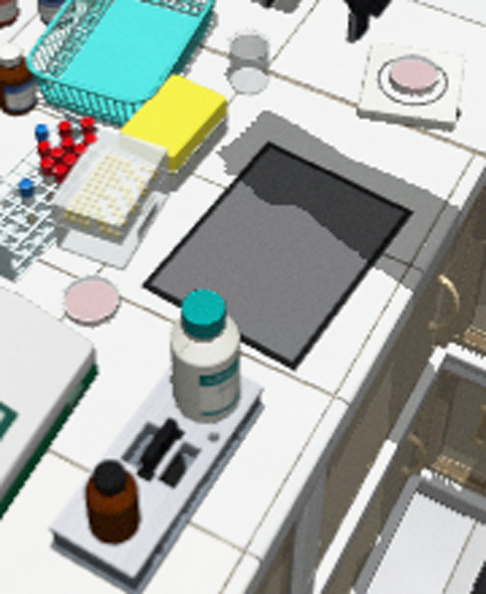

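Both bottles stand within about 1.5 mm of their start spots (amber (112,505), white (207,360)). The plate is seated and the dish is on the window at (412,75).

```bash
python3 -c "
from plant import job_done;print(job_done())"
```

```text
the job is handed in; nothing more can be done
None
```

The job is handed in at about 44 s of the 144 s allowed: the dish is on the stand's window about 2–5 mm off centre by camera, the plate is back down over its dowels, and both bottles stand within about 1.5 mm of where they started; no verdict came back.

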